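# Slide the packed bento tier through the gap onto the cooling marble

### The arm

A 7-joint arm with a two-finger parallel gripper is mounted at the origin on the work surface. World frame = base frame: x ahead of the robot, y to its left, z up, the work surface at z = 0. Lengths are in m, angles in rad, forces in N, time in s.
With the tool pointing down it reaches from about 0.4 to 0.925 m from the base axis. Payload 4.1 kg.
Tool frame: the origin (TCP) lies on the front face of the gripper's body, between the roots of the fingers; the fingertips stand 73 mm ahead of it and the grasp point (between the pads) lies bot.pinch_z ahead of it (bot.pinch_z is the distance from the TCP to the grasp point, in m); z points along the fingers, x is the direction in which the jaws open and shut, and the axes are right-handed (so a half turn about z gives the same grasp; the last joint's range is limited). The gripper opens to 85 mm and grips with 20 to 120 N. Pads are 22 mm wide; open, the fingers measure 114 mm over their backs; the gripper's body (76 mm by 85 mm) begins 54 mm behind the grasp point. The pads swing forward as they close: fully open they stand 13 mm farther back than shut.
Start: joints at [1.19, 0.398, 0.045, 1.537, -0.019, 1.207, -0.051], TCP at [0.181, -0.624, 0.304] pointing down, gripper open.
Joint ranges: [-2.82, 2.82], [-0.49, 2.23], [-1.37, 1.46], [0, 2.46], [-1.36, 4.5], [0.23, 2], [-2.94, 2.94]. Speed limits (rad/s): [2.57, 2.57, 3.14, 3.14, 3.14, 3.14, 3.14].

### API

Orientations are given as a rotation vector (axis times angle).
In Python, from plant import sensors, viewer, bot gives the robot as it stands.
- The arm moves only by the shell command python3 -m inch 'ROWS'. ROWS is JSON, a list of rows, each a list of 5 numbers: the shift along the world's x, y, z in m, then the turn about the world's z in degrees, then the closure, from 0 (fully open) to 1 (shut). In form: [[dx, dy, dz, turn, claw], ...]. A call has 1 to 8 rows; each row shifts and turns the commanded pose from where the row before left it; what a row does not reach is not made up. A row lasts 1/8 s, in which the tool goes at most 62.5 mm and 10.7 degrees, less where a joint would pass 70% of its speed; a pose out of reach is approached as far as the arm can. A call with a gripper value outside its range is refused whole. The fingers move at their own pace and stop on an object; the grip force is fixed at half the most. Time passes only in rows, so rows that do not move let the fingers close. It gives the time, the measured TCP pose, the force and the opening at its end, in the units of the state.
- sensors.get_state(): the state, without advancing time (a new reading comes with each control period).
- viewer.camera(name): name is "scene" or "top" or "wrist"; returns the picture (384x512x3 uint8, blue, green, red); there is no depth.
- viewer.camera_params(name): a dict with "fovy" (degrees; the focal length in pixels is half the picture's height over the tangent of half this angle, whatever the lens; pixels are square), "cx", "cy" (the principal point, pixels), "D" ([k1, k2, p1, p2, k3] as OpenCV has them; the pictures are not rectified), "R" (3x3) and "t" (3): a world point X has camera coordinates R X + t. Camera axes: x right, y down, z forward; pixel columns grow to the right and rows downward; lengths in m; the calibration is good to about 2 mm. A picture is of the moment at which its call begins: read the wrist's pose just before it. camera_params takes no time and is no camera call; for the wrist camera it gives the pose at the moment of the call.
- bot.finish_job(): hands the job in, once; it reports no verdict.
The state is a dict: "clock": time; "q": joint angles; "qd": joint speeds; "joint_efforts": joint torques, N m; "position": TCP position; "tool_rot": TCP orientation; "contact_force": force on the tool from outside, world axes, zero at the start; "ft_torque": the same for the moment, N m; "width": finger opening in m.
Only numpy, scipy, OpenCV 4.12 (cv2) and the standard library are available. Lean on these libraries where they do the work, as an engineer would, in place of code of your own. Each camera call takes 0.05 s, during which the arm holds its last target. There are 200 camera calls.

### The job

Push the packed, lidded steel bento tier that stands alone on the worktop lengthways through the narrow gap between the walnut chopping block and the oak tray, entering at the end away from the fridge, and on until it stands wholly on the marble slab on the fridge side. It is brim-full, so only push it along the worktop with the fingers: never lift or tip it. Leave the cup, bowl, forks and stacked tiers on the tray where they are.

Things in the scene. Friction and masses are not known exactly. Their poses are not given: they have to be found in the camera images.
- tier: Packed bento tier, lid on: rigid steel box with a mint seal line, 96 mm wide (x), 140 mm long (y), 50 mm high, upright corners rounded to 22 mm. Flat clip on the middle of each short end: 44 mm wide, 4 mm proud, 20 to 44 mm up (148 mm long over the clips). 0.3 to 0.6 kg, slides on the worktop. Origin: centre of underside; y is its long axis; same either way round.
- tray: Oak tray like a chopping board, cannot be shifted: 250 mm (x) by 290 mm (y), corners rounded to 30 mm, rim 26 mm high, floor 14 mm, a 70 mm wide handle 115 mm farther in +y. Origin: centre of the board's underside, handle left out. Its -x face (125 mm from the origin) is the gap's other wall, parallel to the block's face, 104 to 108 mm from it. Cup, bowl, forks and stacked tiers stand on it.
- gap (a point): Point on the worktop, 53 mm in +x from the middle of the gap-side face of the walnut chopping block; y runs along the gap towards the marble, x across it towards the tray. The block: 190 mm along the gap (y -95 to +95 mm), 220 mm the other way (x -273 to -53 mm), 45 mm high, corners rounded to 12 mm, on rubber feet, cannot be shifted.
- slab: White marble pastry slab let flush into the grey worktop (no step), 200 mm (x) by 240 mm (y), just past the fridge-side end of the gap. Origin: its middle, at worktop height; its axes are parallel to the gap's.
- tier_corner0 (a point): Point at the foot of the tier's rounded corner 0, 43 mm from its middle in -x and 65 mm in -y.
- tier_corner1 (a point): Point at the foot of the tier's rounded corner 1, 43 mm from its middle in +x and 65 mm in -y.
- tier_corner2 (a point): Point at the foot of the tier's rounded corner 2, 43 mm from its middle in -x and 65 mm in +y.
- tier_corner3 (a point): Point at the foot of the tier's rounded corner 3, 43 mm from its middle in +x and 65 mm in +y.
- bento: The other two bento tiers stacked with lid, steel, 96 x 148 x 92 mm high, loose on the tray. Origin: centre of the underside. Bystander.
- cup: Pink plastic cup, 68 mm wide, 85 mm high, loose on the tray. Origin: centre of the underside. Bystander.
- bowl: White ceramic bowl, 104 mm wide, 50 mm high, loose on the tray. Origin: centre of the underside. Bystander.
- fork1: Mint plastic fork, 148 mm long, 22 mm wide, 6 mm thick, lying flat on the tray along y near the gap. Origin: on its underside near its middle. Bystander.
- fork2: The second mint fork, as the first, beside it. Bystander.
Mind the look-alikes: they are no part of the job. What is shaped like the tier but pink or yellow is not meant.

How it is judged:
On the way, in this order (a step that is already met when the one before it is completed fails the run):
1. the tier's leading end is in the mouth of the gap at the end away from the fridge (x of tier in the frame of gap between -0.02 and 0.02 m and y of tier in the frame of gap between -0.16 and -0.07 m), for 0.05 s.
2. the tier is in the middle of the gap, between block and tray (x of tier in the frame of gap between -0.012 and 0.012 m and y of tier in the frame of gap between -0.04 and 0.04 m), for 0.05 s.
At the end, for the whole second after the job is handed in: all four foot corners of the tier lie within the outline of the marble slab, the tier stands flat on the worktop (within 4 mm and 0.05 rad) and at rest (under 10 mm/s), and the cup, bowl, forks and stacked tiers are each within 20 mm of where it was (x of tier_corner0 in the frame of slab between -0.1 and 0.1 m and y of tier_corner0 in the frame of slab between -0.12 and 0.12 m and x of tier_corner1 in the frame of slab between -0.1 and 0.1 m and y of tier_corner1 in the frame of slab between -0.12 and 0.12 m and x of tier_corner2 in the frame of slab between -0.1 and 0.1 m and y of tier_corner2 in the frame of slab between -0.12 and 0.12 m and x of tier_corner3 in the frame of slab between -0.1 and 0.1 m and y of tier_corner3 in the frame of slab between -0.12 and 0.12 m and height (world z) of tier below 0.004 m and angle between tier's own z axis and vertical below 0.05 rad and linear speed of tier below 0.01 m/s and distance of each of bento, cup, bowl, fork1, fork2 from where it was at the start of the episode below 0.02 m); the robot touches nothing.
It fails at once if the tier is lifted (its middle over 10 mm off the worktop) (height (world z) of tier above 0.01 m).
It fails at once if the tier is tipped by more than 0.12 rad (angle between tier's own z axis and vertical above 0.12 rad).
It fails at once if the cup, bowl, a fork or the stacked tiers is moved by more than 20 mm (distance of any of bento, cup, bowl, fork1, fork2 from where it was at the start of the episode above 0.02 m).
It also fails if it takes over 72 s, if anything falls off the work surface, if the arm or the gripper's body presses on something with over 40 N, if the wrist force passes 120 N, or if a joint passes its speed limit or range.

## Working session

There is one attempt and no reset: what is moved stays moved. The work goes in short steps, Python scripts to look and compute and a shell command to move; the robot and the scene stay as the last step left them, time stands still between calls to the robot, and variables do not carry over. Pictures are saved under pics/ and viewed, about 8 in all and at most 12, crops included, and the job is handed in when it is done.

```bash
mkdir -p pics; cat > h.py <<'E'
import numpy as np, cv2
from plant import sensors, viewer, bot
def K(p):
    f=192/np.tan(np.radians(p["fovy"])/2); return np.array([[f,0,p["cx"]],[0,f,p["cy"]],[0,0,1.]])
def px2w(p,uv,z):
    n=cv2.undistortPoints(np.array(uv,float).reshape(-1,1,2),K(p),np.array(p["D"],float)).reshape(-1,2)
    R=np.array(p["R"]);t=np.array(p["t"]);c=-R.T@t
    d=np.c_[n,np.ones(len(n))]@R
    return c+d*((np.broadcast_to(z,len(n))-c[2])/d[:,2])[:,None]
def w2px(p,X):
    return cv2.projectPoints(np.array(X,float).reshape(-1,1,3),cv2.Rodrigues(np.array(p["R"],float))[0],np.array(p["t"],float),K(p),np.array(p["D"],float))[0].reshape(-1,2)
E
python3 - <<'E'
from h import *
s=sensors.get_state();print({k:np.round(v,3) for k,v in s.items()},bot.pinch_z)
for n in ["top","scene"]:
    p=viewer.camera_params(n);print(n,-np.array(p["R"]).T@np.array(p["t"]),p["fovy"]);im=viewer.camera(n)
    cv2.imwrite(f"pics/{n}0.png",im if n=="scene" else cv2.resize(im,(800,600),interpolation=cv2.INTER_CUBIC))
    cv2.imwrite(f"/tmp/{n}raw.png",im)
E
```

```text
{'clock': np.float64(0.0), 'q': array([ 1.19 ,  0.399,  0.045,  1.538, -0.019,  1.207, -0.051]), 'qd': array([-0.   , -0.   ,  0.001, -0.   , -0.   ,  0.001, -0.001]), 'joint_efforts': array([-1.0000e-03, -4.7512e+01,  1.3640e+00, -2.5422e+01,  1.2000e-02,
        1.0000e-02,  0.0000e+00]), 'position': array([ 0.181, -0.624,  0.303]), 'tool_rot': array([-2.511,  1.887,  0.003]), 'contact_force': array([0.076, 0.488, 0.31 ]), 'ft_torque': array([ 0.013, -0.015, -0.023]), 'width': np.float64(0.086)} 0.0539
top [ 0.31156603 -0.12116587  1.17589913] 54.44658693661017
scene [ 1.2513616  -0.11718391  1.15628012] 56.29795921780303
```

View pics/top0.png

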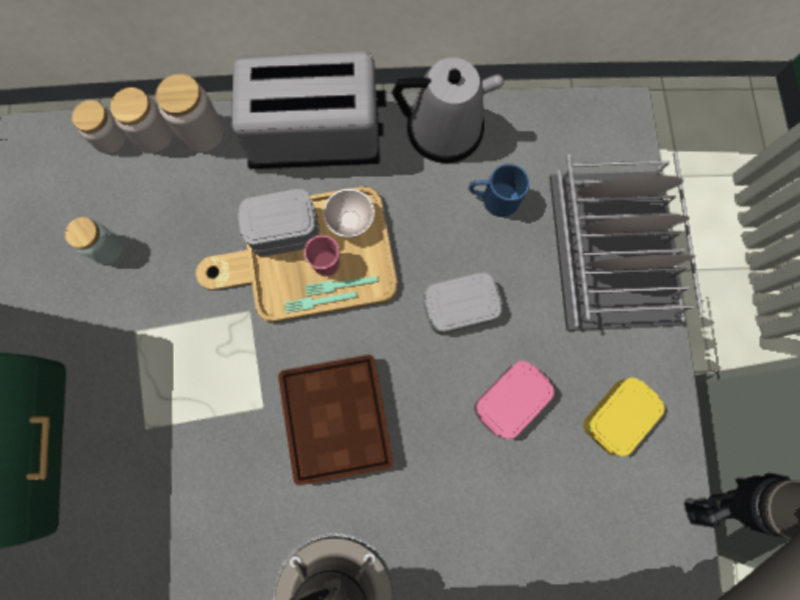

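View pics/scene0.png

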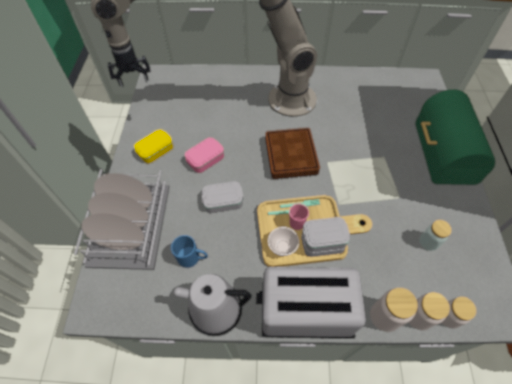

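The top view (800x600) shows the steel tier at (463,303), the block at (335,420), the tray at (323,255) and the slab at (198,370). The pink and yellow boxes are decoys, and the gap runs along world +y towards the slab. I'll rectify the image to measure these.

```bash
cat > rect.py <<'E'
from h import *
# rectified view: col -> y (left = +y), row -> x (up = +x); 
def rect(im,p,z,x0,x1,y0,y1,s):
    ys=np.arange(y1,y0,-1/s); xs=np.arange(x1,x0,-1/s)
    Y,X=np.meshgrid(ys,xs); uv=w2px(p,np.c_[X.ravel(),Y.ravel(),np.full(X.size,z)]).astype(np.float32).reshape(X.shape+(2,))
    return cv2.remap(im,uv[...,0],uv[...,1],cv2.INTER_CUBIC)
E
python3 - <<'E'
from rect import *
p=viewer.camera_params("top");im=cv2.imread("/tmp/topraw.png")
r=rect(im,p,0.045,0.2,0.64,-0.42,0.38,1000)
for i in range(0,800,100):
    cv2.line(r,(i,0),(i,8),(0,0,255),1);cv2.putText(r,f"{0.38-i/1000:.2f}",(i,20),0,.4,(0,0,255))
for j in range(0,440,40):
    cv2.putText(r,f"{0.64-j/1000:.2f}",(0,j+4),0,.4,(0,0,255))
cv2.imwrite("pics/rect0.png",r)
E
```

```text
(no output)
```

View pics/rect0.png

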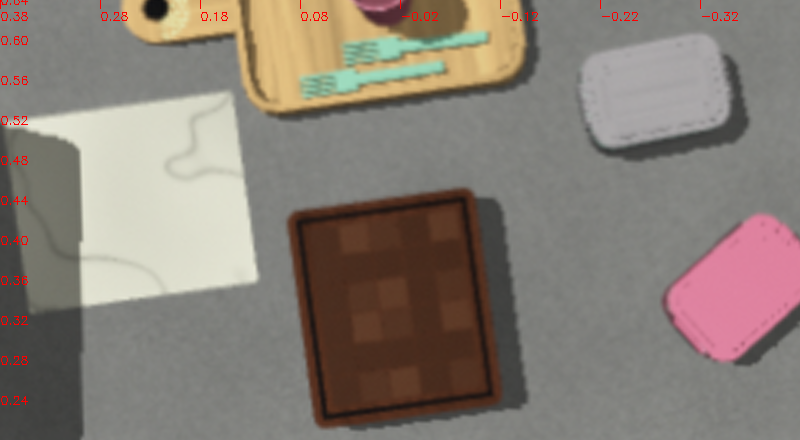

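```bash
cat > meas.py <<'E'
from rect import *
def tier(im,p,x,y,yaw):
    """refine pose of tier: fit 96x140 rounded top outline (z=.05) to the grey-top mask in a window around (x,y)"""
    r=rect(im,p,0.05,x-.12,x+.12,y-.12,y+.12,2000)
    return r
def fitrect(mask,x1,y1,s):
    c=max(cv2.findContours(mask,cv2.RETR_EXTERNAL,cv2.CHAIN_APPROX_NONE)[0],key=cv2.contourArea)
    (u,v),(w,h),a=cv2.minAreaRect(c)
    return np.round([x1-v/s,y1-u/s,w/s,h/s,a],4)
E
python3 - <<'E'
from meas import *
p=viewer.camera_params("top");im=cv2.imread("/tmp/topraw.png")
s=2000;k=np.ones((5,5),np.uint8)
def go(n,z,x0,x1,y0,y1,f):
    r=rect(im,p,z,x0,x1,y0,y1,s).astype(int);m=f(r[...,0],r[...,1],r[...,2]).astype(np.uint8)*255
    m=cv2.morphologyEx(cv2.morphologyEx(m,cv2.MORPH_OPEN,k),cv2.MORPH_CLOSE,np.ones((25,25),np.uint8))
    cv2.imwrite(f"/tmp/m_{n}.png",m);print(n,fitrect(m,x1,y1,s))
go("block",.045,.19,.48,-.16,.14,lambda b,g,r:(r-b>14))
go("slab",0,.28,.58,.1,.42,lambda b,g,r:(r-b>6)&(g>80))
go("tier",.05,.46,.64,-.38,-.17,lambda b,g,r:(g>132))
r=rect(im,p,.026,.5,.62,-.2,.2,s).astype(int);m=(r[...,2]-r[...,0]>40)
pts=[]
for y in np.arange(-.10,.09,.01):
    c=int((.2-y)*s); j=np.nonzero(m[:,c])[0]
    if len(j): pts.append((.5+.12-j.max()/s,y))
pts=np.array(pts);print(pts.round(3)[::3]);a=np.polyfit(pts[:,1],pts[:,0],1);print("tray edge x=",a,np.degrees(np.arctan(-a[0])))
E
```

```text
block [ 3.32400e-01 -1.42000e-02  2.23000e-01  1.93600e-01  8.21386e+01]
slab [ 0.456   0.2355  0.2226  0.302  81.9368]
tier [ 0.5567 -0.2658  0.113   0.159  78.893 ]
[[ 0.558 -0.1  ]
 [ 0.556 -0.07 ]
 [ 0.55  -0.04 ]
 [ 0.546 -0.01 ]
 [ 0.542  0.02 ]
 [ 0.538  0.05 ]
 [ 0.534  0.08 ]]
tray edge x= [-0.13833333  0.54506404] 7.875931756509922
```

```bash
python3 -m inch '[[0.045,0.036,0,-1,0.4],[0.045,0.036,0,-1,0.4],[0.045,0.036,0,-1,0.4],[0.045,0.036,0,-1,0.4],[0.045,0.036,0,-1,0.4],[0.045,0.036,0,-1,0.4],[0.045,0.036,0,-1,0.4],[0.045,0.036,0,-1.3,0.4]]'
python3 -m inch '[[0.048,0.035,0,0,0.4],[0.048,0.035,0,0,0.4],[0,0,0,0,0.4],[0,0,0,0,0.4]]'
python3 - <<'E'
from rect import *
s=sensors.get_state();print(s["position"],s["tool_rot"],s["width"])
p=viewer.camera_params("wrist");im=viewer.camera("wrist");cv2.imwrite("/tmp/wristraw.png",im)
pt=viewer.camera_params("top");it=viewer.camera("top");cv2.imwrite("/tmp/top1.png",it)
a=cv2.resize(im,(400,300));r=rect(cv2.imread("/tmp/topraw.png"),pt,.05,.47,.63,-.375,-.175,2000)
r=cv2.copyMakeBorder(r,0,max(0,300-r.shape[0]),0,0,0)[:300] if r.shape[0]<300 else r
c=np.zeros((max(300,r.shape[0]),800,3),np.uint8);c[:300,:400]=a;c[:r.shape[0],400:]=r[:,:400]
# overlay guess on the rectified tier
cv2.imwrite("pics/w1.png",c)
E
```

```text
clock: 1.1
position: [0.5418, -0.3351, 0.3035]
tool_rot: [2.367, -2.065, -0.001]
contact_force: [0.8, -0.8, 0.0]
width: 0.0512
clock: 1.6
position: [0.6364, -0.2666, 0.3031]
tool_rot: [2.367, -2.063, -0.002]
contact_force: [0.4, -1.3, 0.6]
width: 0.0512
[ 0.63635366 -0.26660563  0.30308897] [ 2.36737820e+00 -2.06285277e+00 -1.75421096e-03] 0.05121574245436819
```

View pics/w1.png

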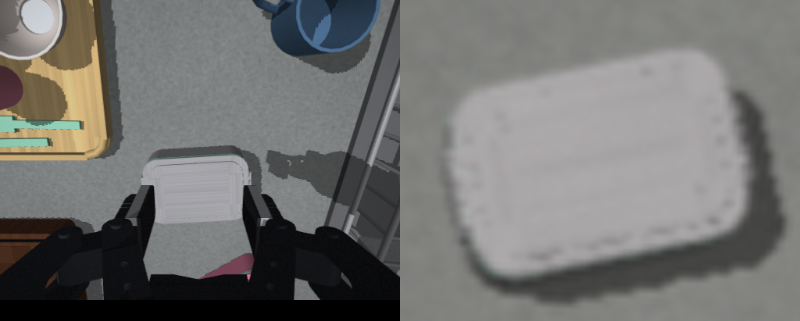

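The wrist view puts the tier square under the fingers at about (195,185). The zoomed top view gives its middle at about (0.549,-0.274) with a yaw of about 12°, against 7.9° for the gap. I'll square it with a two-finger push on its long side.

```bash
python3 -m inch '[[0,0.004,-0.04,0,0.4],[0,0,-0.045,0,0.4],[0,0,-0.045,0,0.4],[0,0,-0.045,0,0.4],[0,0,-0.03,0,0.4],[0,0,-0.01,0,0.4],[0,0,0,0,0.4],[0,0,0,0,0.4]]'
python3 -m inch '[[-0.005,-0.0007,0,0,0.4],[-0.005,-0.0007,0,0,0.4],[-0.005,-0.0007,0,0,0.4],[-0.005,-0.0007,0,0,0.4],[-0.005,-0.0007,0,0,0.4],[-0.005,-0.0007,0,0,0.4],[0,0,0,0,0.4]]'
python3 - <<'E'
from rect import *
s=sensors.get_state();print(s["position"],s["contact_force"])
p=viewer.camera_params("top");im=viewer.camera("top")
r=rect(im,p,.05,.40,.66,-.4,.0,2000)
g=np.array([.4934,.008]);a=np.radians(7.86);ex=np.array([np.cos(a),np.sin(a)]);ey=np.array([-ex[1],ex[0]])
def px(q): return (int((0-q[1])*2000),int((.66-q[0])*2000))
cv2.line(r,px(g+ex*.048-ey*.4),px(g+ex*.048),(0,0,255),1);cv2.line(r,px(g-ex*.048-ey*.4),px(g-ex*.048),(0,0,255),1)
cv2.imwrite("pics/t2.png",r)
E
```

```text
clock: 2.7
position: [0.6377, -0.2632, 0.0909]
tool_rot: [-2.367, 2.064, -0.005]
contact_force: [0.4, 0.6, -0.3]
width: 0.0512
clock: 3.58
position: [0.6064, -0.2667, 0.089]
tool_rot: [2.368, -2.064, -0.0]
contact_force: [0.2, -0.1, 1.6]
width: 0.0516
[ 0.60638958 -0.26674318  0.0890007 ] [ 0.22017607 -0.08839653  1.61156229]
```

View pics/t2.png

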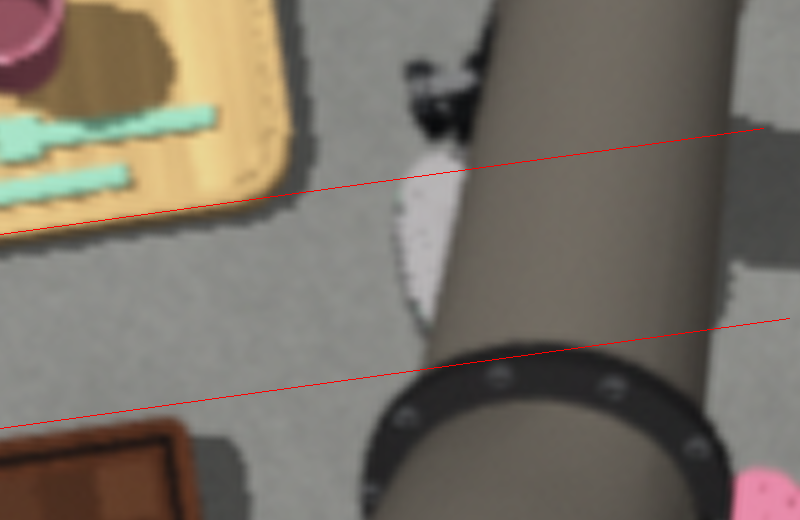

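The arm hides most of the tier. Its visible end is about 10 mm above the upper guide line, as expected before the push. I'll push the remaining 15 mm, back off, lift, and check.

```bash
python3 -m inch '[[-0.004,-0.0005,0,0,0.4],[-0.004,-0.0005,0,0,0.4],[-0.004,-0.0006,0,0,0.4],[-0.003,-0.0005,0,0,0.4],[0,0,0,0,0.4]]'
python3 -m inch '[[0.015,0.002,0,0,0.4],[0.015,0.002,0,0,0.4],[0,0,0.05,0,0.4],[0,0,0.05,0,0.4],[0,-0.045,0.02,10,0.4],[0,-0.045,0,10,0.4],[0,-0.045,0,10,0.4],[0,-0.045,0,10,0.4]]'
python3 -m inch '[[0,0,0,10,0.4],[0,0,0,10,0.4],[0,0,0,10,0.4],[0,0,0,10,0.4],[0,0,0,10,0.4],[0,0,0,0,0.4]]'
cat > look.py <<'E'
import sys
from rect import *
g=np.array([.4934,.008]);a=np.radians(7.86);ex=np.array([np.cos(a),np.sin(a)]);ey=np.array([-ex[1],ex[0]])
def look(y0,y1,name):
    s=sensors.get_state();d=s["position"][:2]-g;R=cv2.Rodrigues(np.array(s["tool_rot"]))[0]
    print("tcp",s["position"].round(4),"gap xy",(d@ex).round(4),(d@ey).round(4),"jaw deg",np.degrees(np.arctan2(R[1,0],R[0,0])).round(2),"F",s["contact_force"].round(1),s["width"])
    p=viewer.camera_params("top");im=viewer.camera("top");cv2.imwrite("/tmp/last.png",im)
    # rectified in gap axes at z=.05: left=+y, up=+x, 2 px/mm
    ys=np.arange(y1,y0,-.0005);xs=np.arange(.1,-.1,-.0005);Y,X=np.meshgrid(ys,xs)
    w=g+X[...,None]*ex+Y[...,None]*ey;uv=w2px(p,np.dstack([w,np.full(X.shape,.05)]).reshape(-1,3)).astype(np.float32).reshape(X.shape+(2,))
    r=cv2.remap(im,uv[...,0],uv[...,1],cv2.INTER_CUBIC)
    for x in(.048,-.048): cv2.line(r,(0,int((.1-x)*2000)),(r.shape[1],int((.1-x)*2000)),(0,0,255),1)
    for y in np.arange(np.ceil(y0*20)/20,y1,.05):
        c=int((y1-y)*2000);cv2.line(r,(c,0),(c,8),(0,0,255),1);cv2.putText(r,f"{y:.2f}",(c,20),0,.4,(0,0,255))
    cv2.imwrite(f"pics/{name}.png",r)
look(float(sys.argv[1]),float(sys.argv[2]),sys.argv[3])
E
python3 look.py -0.4 0 t3
```

```text
clock: 4.25
position: [0.5913, -0.2687, 0.0889]
tool_rot: [2.368, -2.064, -0.001]
contact_force: [0.9, 0.1, 0.1]
width: 0.0513
clock: 5.25
position: [0.6228, -0.4457, 0.209]
tool_rot: [-2.935, 1.12, -0.001]
contact_force: [-0.1, -0.3, 0.3]
width: 0.0509
clock: 6.0
position: [0.6225, -0.4446, 0.2086]
tool_rot: [-3.134, -0.212, -0.001]
contact_force: [0.3, -0.2, 0.9]
width: 0.0509
tcp [ 0.6225 -0.4446  0.2086] gap xy 0.066 -0.466 jaw deg 7.74 F [ 0.3 -0.2  0.9] 0.050889167458589714
```

View pics/t3.png

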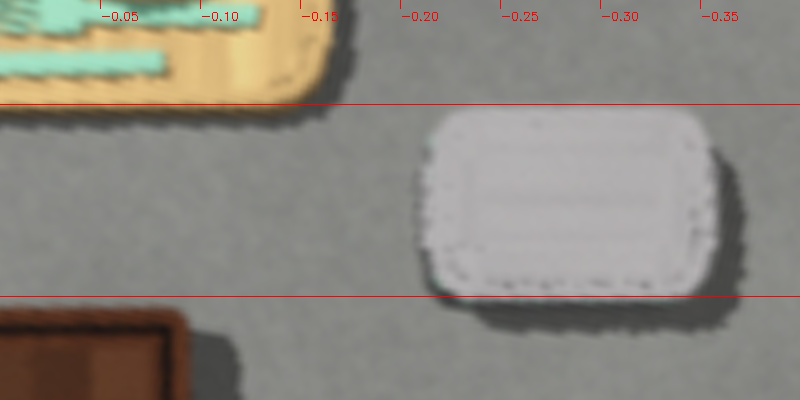

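The side push worked: the tier now fills the gap lane between the guide lines (rows 105–297) and is parallel to it, with x≈0 and y≈-0.285. Next I'll go behind it and push along +y.

```bash
python3 -m inch '[[-0.036,0.018,0,0,0.4],[-0.036,0.0186,0,0,0.4],[0,0,-0.04,0,0.4],[0,0,-0.04,0,0.4],[0,0,-0.03,0,0.4],[0,0,-0.011,0,0.4],[0,0,0,0,0.4],[0,0,0,0,0.4]]'
python3 -m inch '[[-0.0014,0.0099,0,0,0.4],[-0.0014,0.0099,0,0,0.4],[-0.0014,0.0099,0,0,0.4],[-0.0014,0.0099,0,0,0.4],[-0.0014,0.0099,0,0,0.4],[-0.0014,0.0099,0,0,0.4],[-0.0014,0.0099,0,0,0.4],[-0.0014,0.0099,0,0,0.4]]'
python3 -m inch '[[-0.0014,0.0099,0,0,0.4],[-0.0014,0.0099,0,0,0.4],[-0.0014,0.0099,0,0,0.4],[-0.0014,0.0099,0,0,0.4],[-0.0014,0.0099,0,0,0.4],[-0.0014,0.0099,0,0,0.4],[-0.0014,0.0099,0,0,0.4],[0,0,0,0,0.4]]'
python3 look.py -0.3 0.1 t4
```

```text
clock: 7.05
position: [0.5509, -0.4086, 0.0896]
tool_rot: [3.133, 0.214, 0.004]
contact_force: [-0.1, -0.0, 0.0]
width: 0.0514
clock: 8.05
position: [0.5385, -0.3286, 0.088]
tool_rot: [3.134, 0.214, 0.0]
contact_force: [-0.1, -1.9, -1.0]
width: 0.0513
clock: 9.05
position: [0.5287, -0.2578, 0.0879]
tool_rot: [-3.133, -0.218, 0.001]
contact_force: [0.2, -0.2, -0.5]
width: 0.0512
tcp [ 0.5287 -0.2578  0.0879] gap xy -0.0014 -0.2682 jaw deg 7.95 F [ 0.2 -0.2 -0.5] 0.05123576499203708
```

View pics/t4.png

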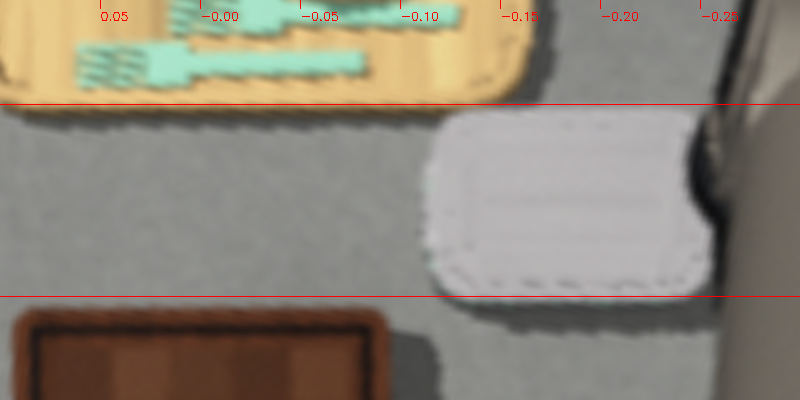

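The tier is straight, its leading end at about column 425 (y≈-0.113), in front of the block mouth and lined up. I'll continue pushing.

```bash
python3 -m inch '[[-0.0012,0.0099,0,0,0.4],[-0.0012,0.0099,0,0,0.4],[-0.0012,0.0099,0,0,0.4],[-0.0012,0.0099,0,0,0.4],[-0.0012,0.0099,0,0,0.4],[-0.0014,0.0099,0,0,0.4],[-0.0014,0.0099,0,0,0.4],[-0.0014,0.0099,0,0,0.4]]'
python3 -m inch '[[-0.0014,0.0099,0,0,0.4],[-0.0014,0.0099,0,0,0.4],[-0.0014,0.0099,0,0,0.4],[-0.0014,0.0099,0,0,0.4],[-0.0014,0.0099,0,0,0.4],[-0.0014,0.0099,0,0,0.4],[-0.0014,0.0099,0,0,0.4],[0,0,0,0,0.4]]'
python3 look.py -0.15 0.25 t5
```

```text
clock: 10.1
position: [0.5185, -0.1797, 0.0879]
tool_rot: [-3.134, -0.215, -0.0]
contact_force: [-0.3, -1.4, -1.3]
width: 0.0515
clock: 11.1
position: [0.5087, -0.1096, 0.088]
tool_rot: [-3.133, -0.218, -0.0]
contact_force: [0.2, 0.2, -0.3]
width: 0.0511
tcp [ 0.5087 -0.1096  0.088 ] gap xy -0.0009 -0.1186 jaw deg 7.96 F [ 0.2  0.2 -0.3] 0.05109845144682292
```

View pics/t5.png

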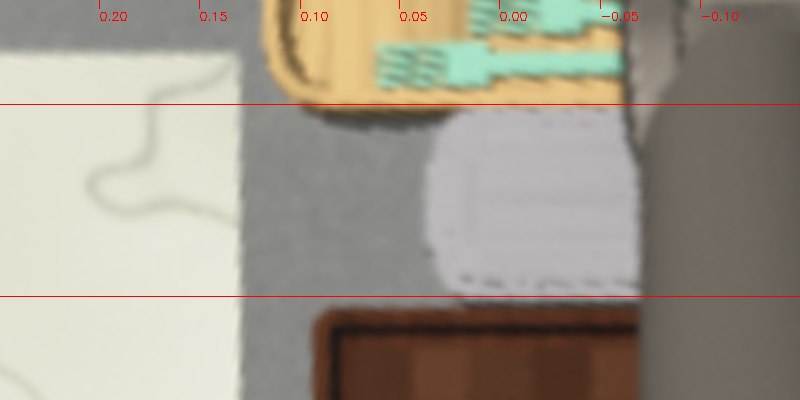

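The tier is inside the gap (its leading end is at column 425) with clearance on both sides and no wall force. I'll push on to the slab.

```bash
R='x'; python3 -m inch '[[-0.0014,0.0099,0,0,0.4],[-0.0014,0.0099,0,0,0.4],[-0.0014,0.0099,0,0,0.4],[-0.0014,0.0099,0,0,0.4],[-0.0014,0.0099,0,0,0.4],[-0.0014,0.0099,0,0,0.4],[-0.0014,0.0099,0,0,0.4],[-0.0014,0.0099,0,0,0.4]]'
python3 -m inch '[[-0.0014,0.0099,0,0,0.4],[-0.0014,0.0099,0,0,0.4],[-0.0014,0.0099,0,0,0.4],[-0.0014,0.0099,0,0,0.4],[-0.0014,0.0099,0,0,0.4],[-0.0014,0.0099,0,0,0.4],[-0.0014,0.0099,0,0,0.4],[0,0,0,0,0.4]]'
python3 look.py 0 0.4 t6
```

```text
clock: 12.15
position: [0.4975, -0.0313, 0.088]
tool_rot: [3.134, 0.215, 0.0]
contact_force: [1.1, -2.1, 0.8]
width: 0.0511
clock: 13.15
position: [0.4874, 0.0392, 0.0878]
tool_rot: [-3.133, -0.218, 0.0]
contact_force: [0.2, 0.3, -0.1]
width: 0.0513
tcp [0.4874 0.0392 0.0878] gap xy -0.0017 0.0317 jaw deg 7.96 F [ 0.2  0.3 -0.1] 0.05132807226296202
```

View pics/t6.png

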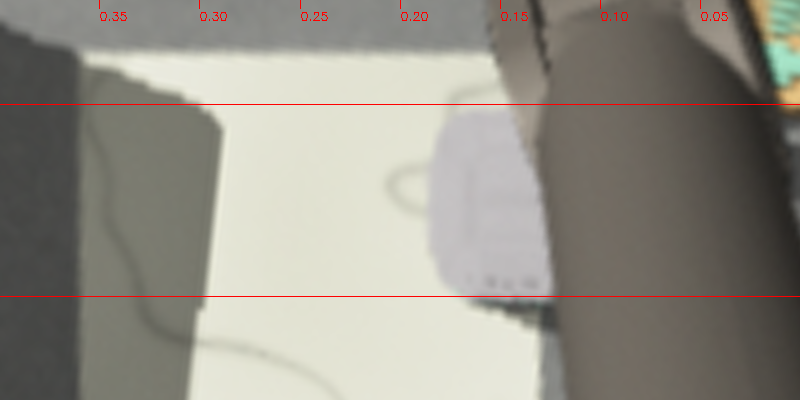

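The tier's leading end is on the slab at column 430 (y≈0.186), still straight. I'll push another 140 mm, back off and lift clear.

```bash
python3 -m inch '[[-0.0014,0.0099,0,0,0.4],[-0.0014,0.0099,0,0,0.4],[-0.0014,0.0099,0,0,0.4],[-0.0014,0.0099,0,0,0.4],[-0.0014,0.0099,0,0,0.4],[-0.0014,0.0099,0,0,0.4],[-0.0014,0.0099,0,0,0.4],[-0.0014,0.0099,0,0,0.4]]'
python3 -m inch '[[-0.0014,0.0099,0,0,0.4],[-0.0014,0.0099,0,0,0.4],[-0.0014,0.0099,0,0,0.4],[-0.0014,0.0099,0,0,0.4],[-0.0014,0.0099,0,0,0.4],[-0.0007,0.005,0,0,0.4],[-0.0005,0.003,0,0,0.4],[0,0,0,0,0.4]]'
python3 -m inch '[[0.002,-0.015,0,0,0.4],[0.002,-0.01,0,0,0.4],[0,0,0.05,0,0.4],[0,0,0.05,0,0.4],[0,0,0.05,0,0.4],[0.006,-0.05,0.03,0,0.4],[0.006,-0.05,0,0,0.4],[0.006,-0.05,0,0,0.4]]'
python3 -m inch '[[0.006,-0.05,0,0,0.4],[0.006,-0.05,0,0,0.4],[0.006,-0.05,0,0,0.4],[0,0,0,0,0.4],[0,0,0,0,0.4]]'
python3 look.py 0.05 0.45 t7; python3 -c "
import cv2,numpy as np
a=cv2.imread('pics/t7.png');b=cv2.imread('/tmp/last.png')[90:260,80:300];b=cv2.resize(b,None,fx=1.15,fy=1.15)
c=np.zeros((600,800,3),np.uint8);c[:400]=a;c[400:595,:253]=b[:195];cv2.imwrite('pics/t7.png',c)"
```

```text
clock: 14.2
position: [0.4765, 0.1173, 0.0879]
tool_rot: [3.134, 0.215, 0.0]
contact_force: [0.2, -2.3, -0.6]
width: 0.0509
clock: 15.2
position: [0.4684, 0.1746, 0.088]
tool_rot: [-3.134, -0.215, -0.001]
contact_force: [-0.1, 0.2, 0.1]
width: 0.0512
clock: 16.2
position: [0.4905, -0.0035, 0.2687]
tool_rot: [3.134, 0.213, 0.003]
contact_force: [0.3, 0.7, -1.2]
width: 0.0515
clock: 16.82
position: [0.508, -0.1508, 0.2678]
tool_rot: [-3.133, -0.214, 0.0]
contact_force: [0.2, 1.2, 0.6]
width: 0.0517
tcp [ 0.508  -0.1508  0.2678] gap xy -0.0073 -0.1593 jaw deg 7.8 F [0.2 1.2 0.6] 0.05166567853539026
```

View pics/t7.png

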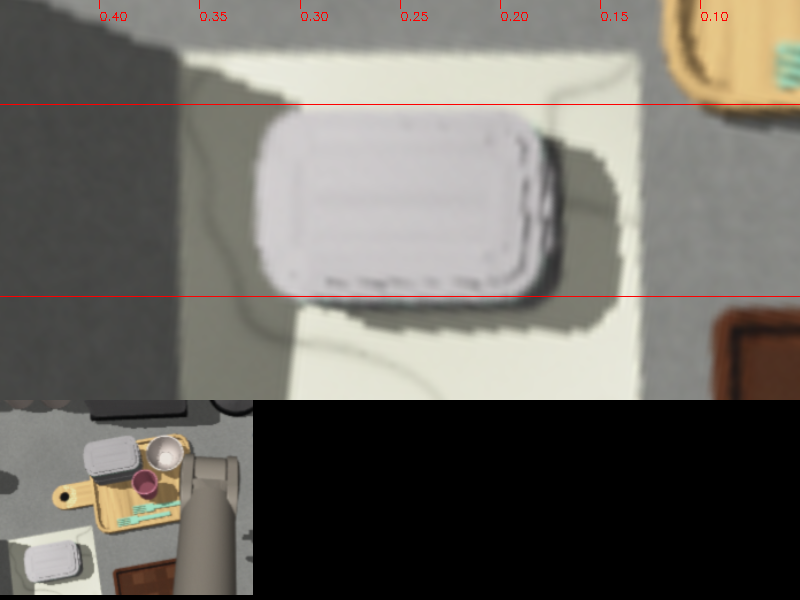

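The tier stands wholly on the slab (columns 255–555, slab 180–640), with wide margins. The tray items look undisturbed and the arm is clear, so I'm handing in.

```bash
python3 -c "
from plant import bot
print(bot.finish_job())"
```

```text
the job is handed in; nothing more can be done
None
```

I pushed the tier lengthways through the gap onto the marble slab and handed the job in at about 17 s of the 72 s; no verdict was reported.

- **How:** a two-finger push on its long side squared it up with the gap. Then I pushed its rear end along +y, with the half-open fingers, through the gap and onto the slab. The tier was only pushed; I never gripped or raised it.
- **Tier position:** the last top-camera picture shows it wholly on the slab and parallel to the gap. It is at about x = 0 and y = 0.255 m in the gap frame, roughly 35 mm or more inside the slab edges. I did not measure height or tilt separately.
- **Forces:** every reading, taken at the end of each move, was under about 3 N, with no sign of touching the walls.
- **Tray items:** the cup, bowl, forks and stacked tiers look undisturbed in that picture. I judged this by eye and did not measure each one; the arm hid part of the tray.
- **Disagreements:** my picture measurement put the gap at 102.5 mm wide, slightly under the stated 104–108 mm, which is within calibration error. Automatic outline fits for the slab and tier picked up neighbouring objects, so I used hand-read edges for those two.

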